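# Set up the test fixture bed around the housing and the pin block

## Task

Set up the aluminium test bed: pull the flat spacer out of the gap in the black storage block and stand it upright on the bed midway between the grey housing and the black pin block, in line with their middles, its broad faces towards them; and put the camera upright on the middle of the housing's top. Stand the motor, shaft up, on the bed in front of the middle of the pin block's socket side, leaving about 20 mm between them, and slip the large steel ring over the motor's shaft so that it lies flat on the motor. Leave the screwdriver and the small ring where they lie.

Things in the scene. Friction and masses are not known exactly. Their poses are not given: they have to be found in the camera images.
- bed: fixture bed: fixed plain aluminium plate on the table, 220 (its x) by 310 (its y) and 8 thick. Origin at the centre of its underside, z up. Lies at any yaw within 0.25 rad of the table's axes, its +x side away from the robot. The housing and the pin block are screwed to it with their middles on its y axis, 95 to either side of its middle, which of them on which side varies.
- housing: fixed grey sheet-metal housing (bent channel, black inside) on the bed, 70 by 70, 45 high, flat top. Origin at the centre of its underside (on the bed's top); axes parallel to the bed's.
- pinblock: fixed black pin block on the bed, 50 (x) by 60 (y), 28 high, with 20 brass pins standing 3 out of its top. The socket side is its -x face (towards the robot): two round brass sockets 2 proud and a bright aluminium strip along that edge of the top. Origin at the centre of its underside (on the bed's top); axes parallel to the bed's.
- rack: storage block: fixed black plastic block on the table, 60 (x) by 80 (y), 38 high, with one narrow vertical gap through its middle, open at the top, 15 wide (x), 56 long (y), its floor 8 above the table. Origin at the centre of its underside.
- spacer: spacer: loose plain aluminium plate, 12 thick (x), 50 wide (y), 64 tall (z), 0.1 kg. At the start it stands upright in the storage block's gap, with its upper 34 showing (its top 72 above the table). Origin at the centre of its lower edge face.
- camera: machine-vision camera: loose black box 40 by 40, 45 high, five thin aluminium fins (1 high, for looks) on its top, and a round lens, diameter 28, standing 6 out of its -x face at 24 height; about 0.13 kg. Origin at the centre of the box's underside, z up. Grip it across y. Any yaw is good on the housing.
- motor: motor: loose upright steel can, diameter 40, 50 high, black band at the foot, with a shaft of diameter 6 standing 12 out of the middle of its top; about 0.25 kg. Origin at the centre of its underside, z up along the shaft.
- ring: large steel ring (load ring): loose, lies flat, outer diameter 46, bore 20, 22 high, about 0.22 kg. Origin at the centre of its underside, z up. On the motor it rests on the can's flat top, round the shaft.
- small_ring: small steel ring: bystander lying on the table, outer diameter 28, bore 12, 12 high; to be left alone. Origin at the centre of its underside.
- screwdriver: screwdriver: bystander lying on the table, 160 long, to be left alone. Origin under its middle, its long axis x, handle to -x.
There are look-alikes about, which are no part of the job. What is shaped like the motor but blue or orange is not meant.

How it is judged:
At the end, for the whole second after the job is handed in: All upright, at rest: spacer on bed within 15 mm of its middle (each axis), square to 0.2 rad; camera on housing within 15 mm of centre; motor on bed 5-40 mm off the pin block's socket side, within 15 mm sideways; ring flat on motor within 10 mm; screwdriver, small ring moved under 30 mm (x of spacer in the frame of bed between -0.015 and 0.015 m and y of spacer in the frame of bed between -0.015 and 0.015 m and z of spacer in the frame of bed between 0.005 and 0.011 m and angle between the x axis of spacer and the y axis of bed, either way round below 0.2 rad and horizontal distance between camera and housing below 0.015 m and z of camera in the frame of housing between 0.041 and 0.049 m and x of motor in the frame of pinblock between -0.085 and -0.05 m and y of motor in the frame of pinblock between -0.015 and 0.015 m and z of motor in the frame of bed between 0.005 and 0.011 m and horizontal distance between ring and motor below 0.01 m and z of ring in the frame of motor between 0.046 and 0.054 m and angle between each of spacer, camera, motor, ring's own z axis and vertical below 0.1 rad and linear speed of each of spacer, camera, motor, ring below 0.02 m/s and angular speed of each of spacer, camera, motor, ring below 0.2 rad/s and distance of each of screwdriver, small_ring from where it was at the start of the episode below 0.03 m); the robot touches nothing.
It fails at once if the screwdriver or the small ring is disturbed (moved over 30 mm) (distance of any of screwdriver, small_ring from where it was at the start of the episode above 0.03 m).
It also fails if it takes over 106 s, if anything falls off the work surface, if the arm or the gripper's body presses on something with over 40 N, if the wrist force passes 120 N, or if a joint passes its speed limit or range.

## Robot

A 6-joint arm with a two-finger parallel gripper is mounted at the origin on the work surface. World frame = base frame: x ahead of the robot, y to its left, z up, the work surface at z = 0. Lengths are in m, angles in rad, forces in N, time in s.
With the tool pointing down it reaches from about 0.375 to 0.9 m from the base axis. Payload 3.1 kg.
Tool frame: the origin (TCP) lies midway between the tips of the shut fingers; the grasp point (between the pads) lies 19 mm behind it; z points along the fingers, y is the line along which they close (so a half turn about z gives the same grasp; the last joint's range is limited). The gripper opens to 85 mm and grips with 20 to 120 N. Pads are 22 mm wide; open, the fingers measure 114 mm over their backs; the gripper's body (76 mm by 85 mm) begins 54 mm behind the grasp point. The pads swing forward as they close: fully open they stand 13 mm farther back than shut.
Start: joints at [1.115, 0.527, 1.433, -0, 1.181, -0.178], TCP at [0.171, 0.601, 0.231] pointing down, gripper open.
Joint ranges: [-3.08, 3.08], [-0.75, 2.2], [0.22, 2.44], [-1.43, 4.57], [0, 2.65], [-2.85, 2.85]. Speed limits (rad/s): [2.79, 2.79, 3.14, 3.14, 3.14, 3.14].

## Interface

Orientations are given as a unit quaternion [x, y, z, w].
In Python, from station import manip gives the robot as it stands.
- The arm moves only by the tool step_arm, never from a script. Its argument "targets" is text: rows parted by semicolons, each of 4 numbers parted by spaces: the shift along the tool's x, y, z in mm, then the turn about the tool's z in degrees. A call has 1 to 12 rows; each row is the pose to reach, as a shift and turn from the pose commanded when the call began, along the tool's axes at that moment; what a row does not reach only later rows make up. A row lasts 1/10 s, in which the tool goes at most 50 mm and 8.59 degrees, less where a joint would pass 70% of its speed; a pose out of reach is approached as far as the arm can. A call with a gripper value outside its range is refused whole. "gripper" is the closure, from 0 (fully open) to 1 (shut), set as the call begins (left out, the last holds). The fingers move at their own pace and stop on an object; "squeeze" is the grip in N (left out, the last holds). Time passes only in rows, so rows that repeat a pose let the fingers close. It gives the time, the measured TCP pose, the force, the opening and the grip force at its end, in the units of the state.
- manip.sense(): the state, without advancing time (a new reading comes with each control period).
- manip.snapshot(name): name is "side" or "top"; returns the picture (384x512x3 uint8, red, green, blue); there is no depth.
- manip.get_calibration(name): a dict with "fov_y" (degrees; the focal length in pixels is half the picture's height over the tangent of half this angle, whatever the lens; pixels are square), "cx", "cy" (the principal point, pixels), "extrinsics" (4x4, takes a point from camera to world coordinates). Camera axes: x right, y down, z forward; pixel columns grow to the right and rows downward; lengths in m; the calibration is good to about 2 mm. A picture is of the moment at which its call begins. get_calibration takes no time and is no camera call.
- manip.sign_off(): hands the job in; it is judged then, once.
Trained networks look in the newest picture that a camera, given by its name, has taken for a name from the list of things; names that differ only in an ending like _2 or _b are one class to them, and where a whole thing is asked for, a point or a joint stands for the part that bears it (a point fixed in the world has none). Each returns a list of dicts, best first, with "p" (0 to 1); they miss things now and then, are a little off and sometimes report something else, mostly with a low value. They report only what shows in the picture. A call takes as long as a camera call. They do not tell look-alikes from the thing itself.
- manip.recognise(camera, query): "position" ([column, row] in pixels, amid what is visible of it).
- manip.masks_of(camera, query): "pixels" (384x512 bool, what is visible of it) and "position" ([column, row] in pixels, amid what is visible of it).
- manip.mark_of(camera, query): "position" ([column, row] in pixels: a listed point, or the origin of a listed thing).
The state is a dict: "t": time; "q": joint angles; "qd": joint speeds; "tau": joint torques, N m; "tcp_pos": TCP position; "tool_rot": TCP orientation; "force": force on the tool from outside, world axes, zero at the start; "ft_torque": the same for the moment, N m; "finger_gap": opening from 0.0 (shut) to 1.0 (fully open); "gripper_force": force on a finger pad.
Only numpy, scipy, OpenCV 4.12 (cv2) and the standard library are available. Lean on these libraries where they do the work, as an engineer would, in place of code of your own. Each camera call takes 0.05 s, during which the arm holds its last target. There are 200 camera calls.

## Working session

There is one attempt and no reset: what is moved stays moved. The work goes in short steps, Python scripts to look and compute and a tool call to move; the robot and the scene stay as the last step left them, time stands still between calls to the robot, and variables do not carry over. Pictures are saved under pics/ and viewed, at most 14 in all, crops included, and the job is handed in when it is done.

Besides the shell and the picture viewer there is one more tool, called after "Emit:" by a JSON object that holds its "op" and its "data". step_arm: Moves the arm, as the interface text tells. Its arguments: {"type":"object","properties":{"targets":{"type":"string"},"gripper":{"type":"number"},"squeeze":{"type":"number"}},"required":["targets"]}

```bash
mkdir -p pics; ls; python3 - <<'E'
from station import manip
import cv2
print(manip.sense())
for n in ("side","top"):
    im=manip.snapshot(n); cv2.imwrite(f"pics/{n}0.png",cv2.resize(im[:,:,::-1],(800,600),interpolation=cv2.INTER_CUBIC))
    print(n,manip.get_calibration(n))
    for q in "bed housing pinblock rack spacer camera motor ring small_ring screwdriver".split():
        print(q,[(round(d["p"],2),[round(float(v),1) for v in d["position"]]) for d in manip.mark_of(n,q)][:4], [(round(d["p"],2),[round(float(v),1) for v in d["position"]]) for d in manip.recognise(n,q)][:4])
E
```

```text
pics
{'t': 0.0, 'q': array([ 1.11553220e+00,  5.28462023e-01,  1.43389486e+00, -3.19898586e-05,
        1.18138720e+00, -1.78494504e-01]), 'qd': array([-0.00036166,  0.00028375, -0.00080213,  0.00121264, -0.00062938,
       -0.00067847]), 'tau': array([ 9.86930463e-04, -4.42346442e+01, -1.78027582e+01, -1.90784258e-04,
        8.30252218e-03, -1.24035139e-05]), 'tcp_pos': array([0.17044083, 0.60057324, 0.23033852]), 'tool_rot': array([ 1.37937437e-01,  9.90440360e-01, -1.02676778e-03, -3.21141630e-04]), 'force': array([-0.88738836, -0.28944131,  0.12637294]), 'ft_torque': array([ 0.00400726,  0.03578227, -0.00591323]), 'gripper_force': 0.0, 'finger_gap': 1.0024927103213144}
side {'fov_y': 47.51981053863504, 'cx': 254.46364170018964, 'cy': 191.50527077403524, 'extrinsics': array([[-0.95432169, -0.1925286 ,  0.22847944,  0.23950739],
       [-0.29874608,  0.60317354, -0.73954882,  0.80913552],
       [ 0.00457155, -0.77402482, -0.63313875,  0.74728675],
       [ 0.        ,  0.        ,  0.        ,  1.        ]])}
bed [(0.78, [220.6, 189.4])] [(0.79, [225.2, 188.3])]
housing [(0.69, [
[... 1079 characters left out ...]
(0.88, [241.2, 150.7]), (0.28, [317.0, 146.3])]
pinblock [(0.9, [315.8, 148.0])] [(0.71, [319.7, 149.0])]
rack [(0.87, [145.5, 215.4])] [(0.71, [142.9, 212.5]), (0.28, [242.0, 149.5])]
spacer [(0.68, [278.9, 147.3]), (0.62, [146.4, 215.3])] [(0.65, [138.0, 216.3])]
camera [(0.94, [134.7, 162.1])] [(0.68, [130.0, 162.3])]
motor [(0.78, [376.1, 225.3]), (0.64, [410.3, 223.8]), (0.57, [369.2, 254.8])] [(0.89, [414.4, 223.8]), (0.88, [372.2, 258.6]), (0.53, [380.0, 222.6])]
ring [(0.67, [398.1, 169.8])] [(0.74, [291.2, 225.1]), (0.52, [402.6, 162.3])]
small_ring [(0.41, [217.7, 227.7])] [(0.58, [395.2, 169.7])]
screwdriver [(0.73, [278.5, 224.0])] [(0.68, [295.4, 221.3]), (0.49, [380.1, 224.5])]
```

View pics/top0.png

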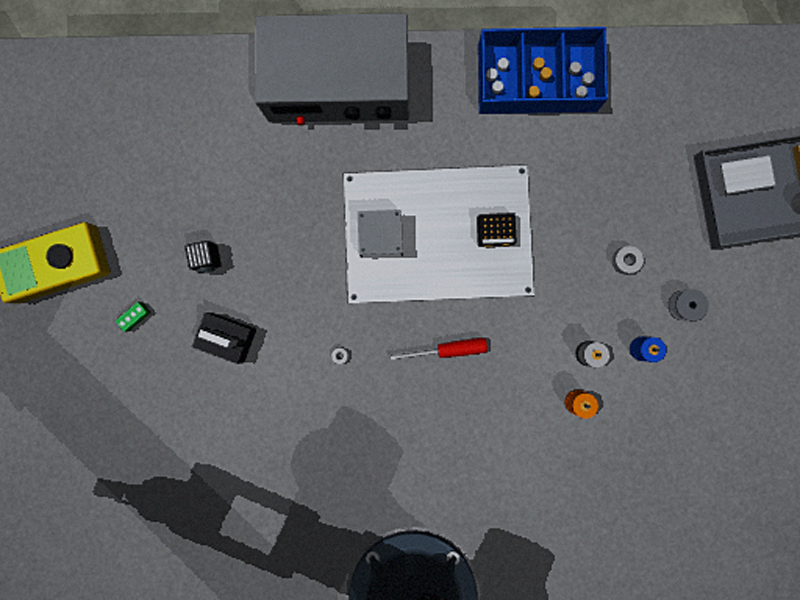

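View pics/side0.png

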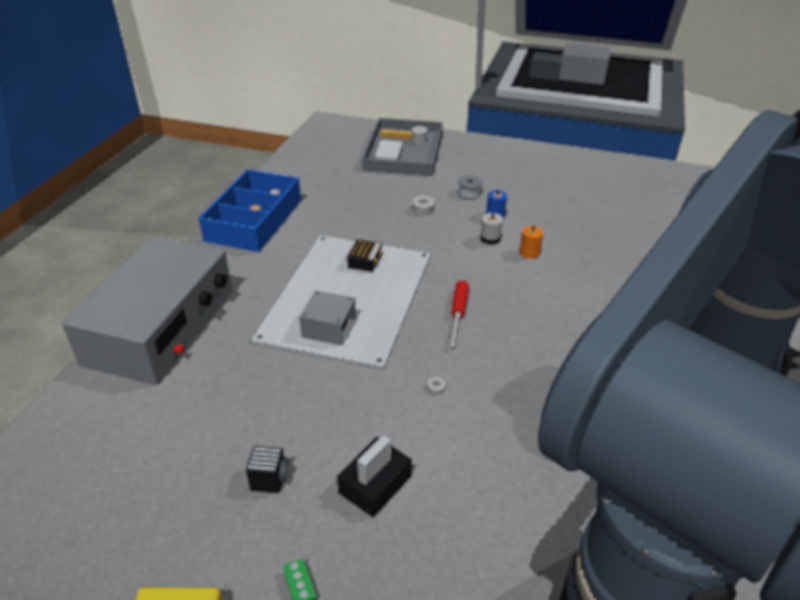

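```bash
cat > h.py <<'E'
from station import manip
import numpy as np, cv2
from scipy.optimize import minimize
def cyl(r,z0,z1,x=0,y=0):
    a=np.linspace(0,2*np.pi,40,endpoint=False)
    return np.array([[x+r*np.cos(t),y+r*np.sin(t),z] for t in a for z in (z0,z1)])
def box(x,y,z0,z1): return np.array([[i*x/2,j*y/2,z] for i in(-1,1) for j in(-1,1) for z in(z0,z1)])
M=dict(bed=box(.22,.31,0,.008),housing=box(.07,.07,0,.045),pinblock=box(.05,.06,0,.028),rack=box(.06,.08,0,.038),
 spacer=box(.012,.05,.030,.064),camera=box(.04,.04,0,.046),ring=cyl(.023,0,.022),small_ring=cyl(.014,0,.012))
MOTOR=[cyl(.02,0,.05),cyl(.003,.05,.062)]
def proj(n,P):
    c=manip.get_calibration(n);T=np.linalg.inv(c["extrinsics"]);p=P@T[:3,:3].T+T[:3,3]
    f=192/np.tan(np.radians(c["fov_y"]/2));return p[:,:2]/p[:,2:]*f+[c["cx"],c["cy"]]
def unproj(n,uv,z):
    c=manip.get_calibration(n);E=c["extrinsics"];f=192/np.tan(np.radians(c["fov_y"]/2))
    d=E[:3,:3]@np.array([(uv[0]-c["cx"])/f,(uv[1]-c["cy"])/f,1]);o=E[:3,3];return o+d*(z-o[2])/d[2]
S=4
def render(n,parts,x,y,yaw,z,lo,hi):
    R=np.array([[np.cos(yaw),-np.sin(yaw),0],[np.sin(yaw),np.cos(yaw),0],[0,0,1]])
    w,h=(hi-lo)*S;im=np.zeros((h,w),np.uint8)
    for P in parts:
        q=(proj(n,P@R.T+[x,y,z])-lo+.5)*S-.5
        cv2.fillConvexPoly(im,np.round(cv2.convexHull(q.astype(np.float32))[:,0]*16).astype(np.int32),1,shift=4)
    return im
def fit(masks,parts,z,g,yawfree=True,hull=False):
    """masks: {cam: bool image}; g: guess x,y,yaw"""
    T={}
    for n,m in masks.items():
        m=m.astype(np.uint8)
        if hull:
            pts=cv2.findNonZero(m);m=m.copy();cv2.fillConvexPoly(m,cv2.convexHull(pts),1)
        r,c=np.nonzero(m);lo=np.maximum([c.min()-12,r.min()-12],0);hi=np.minimum([c.max()+13,r.max()+13],[512,384])
        T[n]=(cv2.resize(m[lo[1]:hi[1],lo[0]:hi[0]],None,fx=S,fy=S,interpolation=cv2.INTER_NEAREST),lo,hi)
    def cost(v):
        s=0
        for n,(m,lo,hi) in T.items():
            r=render(n,parts,v[0]/1e3,v[1]/1e3,v[2]/30 if yawfree else g[2],z,lo,hi)
            s+=1-(m&r).sum()/max(1,(m|r).sum())
        return s/len(T)
    best=None
    for dy in ((0,-.3,.3) if yawfree else (0,)):
        s0=np.array([g[0]*1e3,g[1]*1e3,(g[2]+dy)*30])
        sim=np.vstack([s0,s0+[8,0,0],s0+[0,8,0],s0+[0,0,6]])
        o=minimize(cost,s0,method="Nelder-Mead",options=dict(initial_simplex=sim,maxiter=200,xatol=.05,fatol=1e-4))
        if best is None or o.fun<best.fun:best=o
    v=best.x;return round(v[0],1),round(v[1],1),round(v[2]/30,3) if yawfree else g[2],round(1-best.fun,3)
def mask(n,q,near=None):
    L=manip.masks_of(n,q)
    if near is not None: L=[d for d in L if np.hypot(*(np.array(d["position"])-near))<10]
    return L[0]["pixels"] if L else None
E
cat > m1.py <<'E'
from h import *
for n in("top","side"): manip.snapshot(n)
near=dict(motor=dict(top=(381,224),side=(314.6,145.8)),ring=dict(top=(402,166),side=(271.5,134.5)),small_ring=dict(top=(217.7,227.7),side=(280,246)))
for q,z,g in [("bed",0,(.545,-.05,0)),("housing",.008,None),("pinblock",.008,None),("rack",0,None),("spacer",.008,None),("camera",0,None),("motor",0,None),("ring",0,None),("small_ring",0,None)]:
    ms={n:mask(n,q,near.get(q,{}).get(n)) for n in("top","side")}
    ms={n:m for n,m in ms.items() if m is not None}
    parts=MOTOR if q=="motor" else [M[q]]
    if not ms: print(q,"none"); continue
    n=list(ms)[0]; c=np.argwhere(ms[n]).mean(0)[::-1]
    p=unproj(n,c,z+.02); y0=.43 if False else 0
    if q in("rack","spacer"): y0=-.35
    yf=q not in("motor","ring","small_ring")
    for sel in [["top","side"],["top"],["side"]]:
        mm={k:ms[k] for k in sel if k in ms}
        if mm: print(q,sel,fit(mm,parts,z,(p[0],p[1],y0),yf,hull=q=="bed"),[int(v.sum()) for v in mm.values()])
E
python3 m1.py
```

```text
bed ['top', 'side'] (np.float64(593.8), np.float64(-45.8), np.float64(0.033), np.float64(0.49)) [8429, 391]
bed ['top'] (np.float64(593.8), np.float64(-45.8), np.float64(0.033), np.float64(0.981)) [8429]
bed ['side'] (np.float64(589.7), np.float64(-49.9), np.float64(0.0), np.float64(0.0)) [391]
housing ['top', 'side'] (np.float64(592.3), np.float64(48.2), np.float64(0.032), np.float64(0.915)) [789, 951]
housing ['top'] (np.float64(593.2), np.float64(48.2), np.float64(0.032), np.float64(0.908)) [789]
housing ['side'] (np.float64(592.4), np.float64(48.1), np.float64(0.017), np.float64(0.923)) [951]
pinblock ['top', 'side'] (np.float64(596.8), np.float64(-142.0), np.float64(0.071), np.float64(0.903)) [487, 384]
pinblock ['top'] (np.float64(596.7), np.float64(-142.5), np.float64(0.013), np.float64(0.899)) [487]
pinblock ['side'] (np.float64(596.1), np.float64(-140.9), np.float64(0.104), np.float64(0.916)) [384]
rack ['top', 'side'] (np.float64(424.1), np.float64(307.3), np.float64(-0.361), np.float64(0.778)) [828, 1198]
rack ['top'] (np.float64(423.5), np.float64(307.3), np.float64(-0.37
[... 828 characters left out ...]
290, 246]
motor ['top'] (np.float64(393.5), np.float64(-292.4), 0, np.float64(0.931)) [290]
motor ['side'] (np.float64(394.6), np.float64(-294.2), 0, np.float64(0.893)) [246]
ring ['top', 'side'] (np.float64(546.6), np.float64(-358.5), 0, np.float64(0.867)) [274, 154]
ring ['top'] (np.float64(546.2), np.float64(-358.7), 0, np.float64(0.858)) [274]
ring ['side'] (np.float64(547.9), np.float64(-359.6), 0, np.float64(0.886)) [154]
small_ring ['top', 'side'] (np.float64(392.6), np.float64(119.1), 0, np.float64(0.84)) [100, 99]
small_ring ['top'] (np.float64(392.2), np.float64(119.2), 0, np.float64(0.922)) [100]
small_ring ['side'] (np.float64(392.9), np.float64(117.9), 0, np.float64(0.761)) [99]
```

The top view shows the bed at (440,235) in the 800-wide picture, with the housing at (380,233) on its left and the pin block at (497,230) on its right. The white motor is at (595,353), with the blue (648,349) and orange (585,405) ones next to it. The light ring at (628,260) is the large one: its size fits 46 mm, while the dark disc at (690,305) is too big. In the side view the camera's lens points to -x (285,468), and the spacer stands in the rack at (375,460). The fits agree with the sizes given. I'll start with the spacer.

```bash
cat > plan.py <<'E'
import sys,numpy as np
from station import manip
from scipy.spatial.transform import Rotation as R
# args: x,y,z(mm),closing yaw(rad) ... -> rows
s=manip.sense();r=R.from_quat(s["tool_rot"]).as_matrix();p=s["tcp_pos"]*1e3
yaw=np.arctan2(r[1,1],r[0,1]);print("t",round(s["t"],2),"tcp",p.round(1),"yaw",yaw.round(3),"gap",round(s["finger_gap"],3),"F",s["force"].round(1),"q6",s["q"][5].round(2))
for a in sys.argv[1:]:
    v=np.array(a.split(","),float);d=r.T@(v[:3]-p);t=-(v[3]-yaw)
    print(d.round(1),np.degrees(t).round(1),"rows>=",int(np.ceil(max(np.linalg.norm(d)/50,abs(np.degrees(t))/8.59))))
E
python3 plan.py 424.5,307.5,130,-.35 424.5,307.5,44,-.35
```

```text
t 3.1 tcp [170.8 601.2 231.3] yaw 1.294 gap 1.001 F [ 0.2 -0.3 -0.6] q6 -0.18
[-324.3 -213.2  101.3] 94.2 rows>= 11
[-324.3 -213.2  187.3] 94.2 rows>= 11
```

Emit:
{"op": "step_arm", "data": {"targets": "-324 -213 101 94; -324 -213 101 94; -324 -213 101 94; -324 -213 101 94; -324 -213 101 94; -324 -213 101 94; -324 -213 101 94; -324 -213 101 94; -324 -213 101 94; -324 -213 101 94; -324 -213 101 94; -324 -213 101 94", "gripper": 0.3}}

```text
t: 4.3
tcp_pos: [0.4247, 0.3076, 0.1304]
tool_rot: [0.819, 0.574, 0.0, 0.0]
force: [-0.1, 0.3, -0.4]
finger_gap: 0.701
gripper_force: 0.0
```

```bash
python3 plan.py 424.5,307.5,44,-.35
```

```text
t 4.3 tcp [424.7 307.6 130.4] yaw -0.347 gap 0.701 F [-0.1  0.3 -0.4] q6 0.76
[-0.2 -0.1 86.4] 0.2 rows>= 2
```

Emit:
{"op": "step_arm", "data": {"targets": "0 0 30 0; 0 0 60 0; 0 0 80 0; 0 0 86 0"}}

```text
t: 4.7
tcp_pos: [0.4231, 0.3074, 0.0425]
tool_rot: [0.818, 0.576, -0.002, -0.0]
force: [-1.0, 0.1, 0.3]
finger_gap: 0.701
gripper_force: 0.0
```

Emit:
{"op": "step_arm", "data": {"targets": "0 0 0 0; 0 0 0 0; 0 0 0 0; 0 0 0 0; 0 0 0 0; 0 0 0 0", "gripper": 1, "squeeze": 50}}

```text
t: 5.3
tcp_pos: [0.425, 0.3082, 0.0454]
tool_rot: [0.818, 0.575, 0.001, 0.0]
force: [-0.7, 1.3, 6.1]
finger_gap: 0.128
gripper_force: 51.9
```

Emit:
{"op": "step_arm", "data": {"targets": "0 0 -20 0; 0 0 -50 0; 0 0 -90 0; 0 0 -110 0; 0 0 -110 0"}}

```text
t: 5.8
tcp_pos: [0.426, 0.3086, 0.1573]
tool_rot: [0.818, 0.575, 0.003, 0.001]
force: [-0.3, 0.5, -1.2]
finger_gap: 0.134
gripper_force: 51.0
```

```bash
python3 plan.py 594,-46,155,-1.538 594,-46,47,-1.538
```

```text
t 5.8 tcp [426.  308.6 157.3] yaw -0.346 gap 0.134 F [-0.3  0.5 -1.2] q6 0.76
[-276.5  278.4    2.3] 68.3 rows>= 8
[-277.1  277.9  110.3] 68.3 rows>= 9
```

Emit:
{"op": "step_arm", "data": {"targets": "-276 278 2 68; -276 278 2 68; -276 278 2 68; -276 278 2 68; -276 278 2 68; -276 278 2 68; -276 278 2 68; -276 278 2 68; -276 278 2 68; -276 278 2 68; -276 278 2 68; -276 278 2 68"}}

```text
t: 7.0
tcp_pos: [0.5907, -0.0447, 0.1516]
tool_rot: [1.0, 0.02, -0.001, -0.0]
force: [-0.4, -0.0, -1.0]
finger_gap: 0.133
gripper_force: 50.9
```

```bash
python3 plan.py 594,-46,46,-1.538; python3 - <<'E'
import cv2,numpy as np
from station import manip
a=[cv2.resize(manip.snapshot(n)[y:y+130,x:x+170],(400,306),interpolation=cv2.INTER_CUBIC) for n,x,y in(("side",130,110),("top",200,80))]
cv2.imwrite("pics/a1.png",np.hstack(a)[:,:,::-1])
E
```

```text
t 7.0 tcp [590.7 -44.7 151.6] yaw -1.531 gap 0.133 F [-0.4 -0.  -1. ] q6 1.27
[  3.5   1.5 105.6] 0.4 rows>= 3
```

View pics/a1.png

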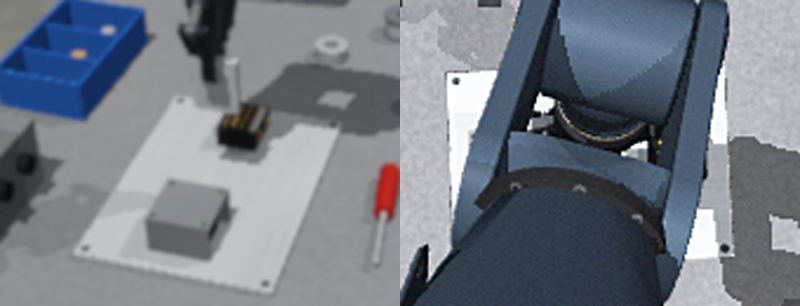

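The left crop shows the spacer hanging upright from the gripper at about (232,75), over the bed. In the right crop the arm hides it. I'm lowering it now.

Emit:
{"op": "step_arm", "data": {"targets": "3 1 40 0; 3 1 75 0; 3 1 95 0; 3 1 101 0; 3 1 103 0; 3 1 105 0; 3 1 105 0"}}

```text
t: 7.8
tcp_pos: [0.5959, -0.0472, 0.0485]
tool_rot: [1.0, 0.019, 0.001, 0.0]
force: [1.0, 0.9, -0.5]
finger_gap: 0.132
gripper_force: 50.9
```

Emit:
{"op": "step_arm", "data": {"targets": "1 0 1 0; 1 0 2 0; 1 0 3 0; 1 0 3 0"}}

```text
t: 8.2
tcp_pos: [0.5965, -0.0473, 0.0455]
tool_rot: [1.0, 0.019, 0.001, 0.0]
force: [-0.8, 0.5, 5.0]
finger_gap: 0.131
gripper_force: 51.8
```

Emit:
{"op": "step_arm", "data": {"targets": "0 0 0 0; 0 0 0 0; 0 0 0 0; 0 0 0 0", "gripper": 0.45}}

```text
t: 8.6
tcp_pos: [0.5959, -0.0471, 0.0441]
tool_rot: [1.0, 0.019, -0.0, -0.0]
force: [-0.2, 0.4, 0.1]
finger_gap: 0.553
gripper_force: 0.0
```

Emit:
{"op": "step_arm", "data": {"targets": "0 0 -25 0; 0 0 -70 0; 0 0 -110 0; 0 0 -130 0; 0 0 -130 0"}}

```text
t: 9.1
tcp_pos: [0.5983, -0.0477, 0.1779]
tool_rot: [1.0, 0.019, 0.004, 0.001]
force: [-0.3, 0.5, -0.4]
finger_gap: 0.544
gripper_force: 0.0
```

```bash
python3 plan.py 558.6,342.5,175,-1.34 558.6,342.5,130,-1.34
```

```text
t 9.1 tcp [598.3 -47.7 177.9] yaw -1.533 gap 0.544 F [-0.3  0.5 -0.4] q6 1.27
[ -25.1 -391.4    1.8] -11.1 rows>= 8
[ -25.4 -391.5   46.8] -11.1 rows>= 8
```

Emit:
{"op": "step_arm", "data": {"targets": "-24 -391 2 -11; -24 -391 2 -11; -24 -391 2 -11; -24 -391 2 -11; -24 -391 2 -11; -24 -391 2 -11; -24 -391 47 -11; -24 -391 47 -11; -24 -391 47 -11; -24 -391 47 -11; -24 -391 47 -11", "gripper": 0.1}}

```text
t: 10.2
tcp_pos: [0.5573, 0.3417, 0.1266]
tool_rot: [0.993, 0.114, -0.001, 0.0]
force: [-0.3, -0.1, 0.6]
finger_gap: 0.9
gripper_force: 0.0
```

```bash
python3 plan.py 558.6,342.5,9,-1.34
```

```text
t 10.2 tcp [557.3 341.7 126.6] yaw -1.342 gap 0.9 F [-0.3 -0.1  0.6] q6 1.72
[  1.6  -0.6 117.6] -0.1 rows>= 3
```

Emit:
{"op": "step_arm", "data": {"targets": "1 0 45 0; 1 0 85 0; 1 0 108 0; 1 0 116 0; 1 0 116 0"}}

```text
t: 10.7
tcp_pos: [0.5586, 0.3414, 0.0108]
tool_rot: [0.994, 0.113, -0.001, 0.0]
force: [1.8, -0.9, -0.4]
finger_gap: 0.898
gripper_force: 0.0
```

Emit:
{"op": "step_arm", "data": {"targets": "0 0 0 0; 0 0 0 0; 0 0 0 0; 0 0 0 0; 0 0 0 0; 0 0 0 0", "gripper": 1, "squeeze": 40}}

```text
t: 11.3
tcp_pos: [0.5598, 0.3434, 0.0134]
tool_rot: [0.993, 0.115, 0.002, -0.0]
force: [-0.1, -0.8, 6.5]
finger_gap: 0.461
gripper_force: 42.2
```

Emit:
{"op": "step_arm", "data": {"targets": "0 0 -20 0; 0 0 -60 0; 0 0 -100 0; 0 0 -140 0; 0 0 -160 0; 0 0 -160 0"}}

```text
t: 11.9
tcp_pos: [0.5603, 0.3441, 0.1755]
tool_rot: [0.993, 0.115, 0.004, -0.001]
force: [1.3, 0.4, -2.7]
finger_gap: 0.459
gripper_force: 41.3
```

```bash
python3 plan.py 592,48.5,170,-1.4; cat > m2.py <<'E'
from h import *
import sys
for n in("top","side"): manip.snapshot(n)
for a in sys.argv[1:]:   # name,x,y,z,yaw
    q,x,y,z,w=a.split(",");x,y,z,w=float(x)/1e3,float(y)/1e3,float(z)/1e3,float(w)
    parts=MOTOR if q=="motor" else [box(.012,.05,0,.064)] if q=="spacer" else [M[q]]
    ms={}
    for n in("top","side"):
        c=proj(n,np.array([[x,y,z+parts[0][:,2].mean()]]))[0]
        m=mask(n,q,c)
        if m is not None: ms[n]=m
    for sel in [["top"],["side"],["top","side"]]:
        mm={k:ms[k] for k in sel if k in ms}
        if mm: print(q,sel,[float(v) for v in fit(mm,parts,z,(x,y,w),q not in("motor","ring"))])
E
python3 m2.py spacer,594,-46,8,1.604
```

```text
t 11.9 tcp [560.3 344.1 175.5] yaw -1.341 gap 0.459 F [ 1.3  0.4 -2.7] q6 1.72
[-36.5 295.    4.8] 3.4 rows>= 6
spacer ['side'] [595.8, -46.1, 1.602, 0.934]
spacer ['top', 'side'] [595.8, -46.1, 1.602, 0.934]
```

Emit:
{"op": "step_arm", "data": {"targets": "-36 295 5 3; -36 295 5 3; -36 295 5 3; -36 295 5 3; -36 295 5 3; -36 295 5 3; -36 295 5 3; -36 295 5 3; -36 295 5 3; -36 295 5 3"}}

```text
t: 13.1
tcp_pos: [0.5896, 0.0491, 0.1656]
tool_rot: [0.996, 0.089, -0.001, -0.0]
force: [0.5, -0.1, -1.8]
finger_gap: 0.459
gripper_force: 41.5
```

```bash
python3 plan.py 592,48.5,68,-1.4
```

```text
t 13.1 tcp [589.6  49.1 165.6] yaw -1.392 gap 0.459 F [ 0.5 -0.1 -1.8] q6 1.29
[ 2.4  1.  97.6] 0.5 rows>= 2
```

Emit:
{"op": "step_arm", "data": {"targets": "2 1 35 0; 2 1 65 0; 2 1 85 0; 2 1 94 0; 2 1 97 0; 2 1 97 0"}}

```text
t: 13.7
tcp_pos: [0.5929, 0.0475, 0.0696]
tool_rot: [0.996, 0.089, 0.0, 0.0]
force: [-0.1, -0.1, -1.6]
finger_gap: 0.46
gripper_force: 41.4
```

Emit:
{"op": "step_arm", "data": {"targets": "0 0 1 0; 0 0 2 0; 0 0 2 0"}}

```text
t: 14.0
tcp_pos: [0.5929, 0.0468, 0.0681]
tool_rot: [0.996, 0.088, 0.001, 0.0]
force: [-0.1, 1.1, -1.4]
finger_gap: 0.465
gripper_force: 41.4
```

Emit:
{"op": "step_arm", "data": {"targets": "0 0 1 0; 0 0 2 0; 0 0 2 0"}}

```text
t: 14.3
tcp_pos: [0.5928, 0.0467, 0.0664]
tool_rot: [0.996, 0.088, 0.0, 0.0]
force: [-1.6, -0.6, 4.6]
finger_gap: 0.465
gripper_force: 42.2
```

Contact, so I'm releasing.

Emit:
{"op": "step_arm", "data": {"targets": "0 0 0 0; 0 0 0 0; 0 0 0 0; 0 0 0 0", "gripper": 0.1}}

```text
t: 14.7
tcp_pos: [0.5925, 0.0468, 0.0652]
tool_rot: [0.996, 0.088, -0.0, -0.0]
force: [0.1, 0.2, -0.6]
finger_gap: 0.904
gripper_force: 0.0
```

Emit:
{"op": "step_arm", "data": {"targets": "0 0 -25 0; 0 0 -70 0; 0 0 -110 0; 0 0 -130 0; 0 0 -130 0"}}

```text
t: 15.2
tcp_pos: [0.5949, 0.0467, 0.199]
tool_rot: [0.996, 0.088, 0.004, 0.001]
force: [0.3, -0.0, -0.9]
finger_gap: 0.901
gripper_force: 0.0
```

```bash
python3 plan.py 393.6,-292.8,180,-.785; python3 m2.py spacer,595,-46,8,1.604 camera,592,48,53,.15; python3 - <<'E'
from h import *
for d in manip.recognise("side","motor"): print(d["p"],unproj("side",d["position"],.025)*1e3)
E
```

```text
t 15.2 tcp [594.9  46.7 199. ] yaw -1.394 gap 0.901 F [ 0.3 -0.  -0.9] q6 1.28
[-258.1  298.6   17.7] -34.9 rows>= 8
spacer ['top'] [593.8, -46.7, 1.556, 0.813]
spacer ['side'] [595.9, -46.7, 1.469, 0.809]
spacer ['top', 'side'] [595.1, -46.8, 1.558, 0.807]
camera ['top'] [588.0, 49.8, 0.456, 0.394]
camera ['side'] [591.6, 46.3, 0.232, 0.845]
camera ['top', 'side'] [590.8, 48.8, 0.235, 0.616]
0.61 [ 385.3559282  -289.11974946   25.        ]
0.59 [ 312.74268911 -258.67965067   25.        ]
0.47 [ 401.9112985  -394.94927857   25.        ]
```

```bash
python3 plan.py 393.6,-292.8,150,-2.48
```

```text
t 15.55 tcp [591.6  46.9 193.7] yaw -1.394 gap 0.903 F [-0.6  0.4 -0.2] q6 1.28
[-254.6  299.6   44.2] 62.2 rows>= 8
```

Emit:
{"op": "step_arm", "data": {"targets": "-254 300 20 62; -254 300 20 62; -254 300 20 62; -254 300 20 62; -254 300 20 62; -254 300 20 62; -254 300 44 62; -254 300 44 62; -254 300 44 62; -254 300 44 62; -254 300 44 62; -254 300 44 62"}}

```text
t: 16.75
tcp_pos: [0.3959, -0.2919, 0.1515]
tool_rot: [0.9, -0.436, -0.0, -0.0]
force: [0.2, -0.2, 0.4]
finger_gap: 0.899
gripper_force: 0.0
```

```bash
python3 plan.py 393.6,-292.8,13,-2.48
```

```text
t 16.75 tcp [ 395.9 -291.9  151.5] yaw -2.474 gap 0.899 F [ 0.2 -0.2  0.4] q6 1.61
[ -0.7   2.4 138.5] 0.4 rows>= 3
```

Emit:
{"op": "step_arm", "data": {"targets": "-1 2 45 0; -1 2 90 0; -1 2 120 0; -1 2 134 0; -1 2 138 0; -1 2 138 0"}}

```text
t: 17.35
tcp_pos: [0.3937, -0.2928, 0.0132]
tool_rot: [0.9, -0.436, -0.0, -0.0]
force: [0.0, -0.1, 0.5]
finger_gap: 0.9
gripper_force: 0.0
```

Emit:
{"op": "step_arm", "data": {"targets": "0 0 0 0; 0 0 0 0; 0 0 0 0; 0 0 0 0; 0 0 0 0; 0 0 0 0", "gripper": 1, "squeeze": 50}}

```text
t: 17.95
tcp_pos: [0.3936, -0.2942, 0.0146]
tool_rot: [0.899, -0.437, 0.001, 0.0]
force: [-0.2, 0.9, 5.7]
finger_gap: 0.452
gripper_force: 49.9
```

Emit:
{"op": "step_arm", "data": {"targets": "0 0 -20 0; 0 0 -60 0; 0 0 -100 0; 0 0 -120 0; 0 0 -120 0"}}

```text
t: 18.45
tcp_pos: [0.3944, -0.2951, 0.1363]
tool_rot: [0.899, -0.437, 0.003, 0.001]
force: [1.0, 0.8, -3.1]
finger_gap: 0.452
gripper_force: 50.9
```

```bash
python3 plan.py 531,-143,140,-1.538
```

```text
t 18.45 tcp [ 394.4 -295.1  136.3] yaw -2.476 gap 0.452 F [ 1.   0.8 -3.1] q6 1.61
[ -35.2 -201.4   -3.9] -53.7 rows>= 7
```

Emit:
{"op": "step_arm", "data": {"targets": "-35 -201 -4 -54; -35 -201 -4 -54; -35 -201 -4 -54; -35 -201 -4 -54; -35 -201 -4 -54; -35 -201 -4 -54; -35 -201 -4 -54; -35 -201 -4 -54; -35 -201 -4 -54; -35 -201 -4 -54"}}

```text
t: 19.45
tcp_pos: [0.529, -0.142, 0.1366]
tool_rot: [1.0, 0.018, -0.001, -0.0]
force: [-0.8, -1.2, -3.0]
finger_gap: 0.458
gripper_force: 51.6
```

```bash
python3 plan.py 531,-143.5,25,-1.538; python3 - <<'E'
import cv2,numpy as np
from station import manip
a=[cv2.resize(manip.snapshot(n)[y:y+130,x:x+170],(400,306),interpolation=cv2.INTER_CUBIC) for n,x,y in(("side",180,100),("top",230,80))]
cv2.imwrite("pics/a2.png",np.hstack(a)[:,:,::-1])
E
```

```text
t 19.45 tcp [ 529.  -142.   136.6] yaw -1.535 gap 0.458 F [-0.8 -1.2 -3. ] q6 1.07
[  2.    1.7 111.6] 0.2 rows>= 3
```

View pics/a2.png

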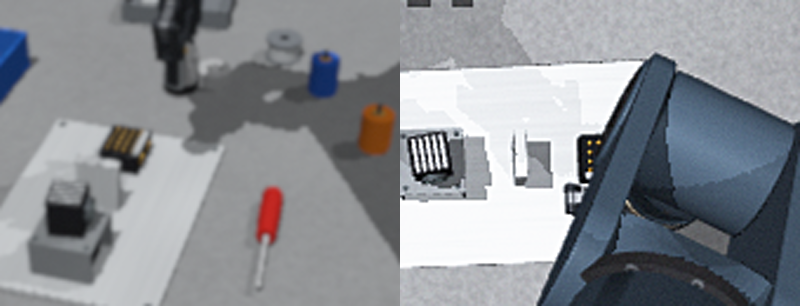

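The camera stands centred on the housing (430,155 in the right crop) and the spacer stands at (520,158). The motor hangs upright in the gripper at (182,75) in the left crop. I'm lowering it: the grasp was at TCP 14.6 on the table, so contact with the bed should come at about 22.6.

Emit:
{"op": "step_arm", "data": {"targets": "2 1 40 0; 2 1 80 0; 2 1 100 0; 2 1 108 0; 2 1 111 0; 2 1 111 0"}}

```text
t: 20.15
tcp_pos: [0.5322, -0.1433, 0.0268]
tool_rot: [1.0, 0.019, 0.001, 0.0]
force: [-0.1, 0.4, -2.6]
finger_gap: 0.455
gripper_force: 51.6
```

Emit:
{"op": "step_arm", "data": {"targets": "0 0 1 0; 0 0 2 0; 0 0 3 0; 0 0 3 0"}}

```text
t: 20.55
tcp_pos: [0.5318, -0.143, 0.0237]
tool_rot: [1.0, 0.019, 0.0, 0.0]
force: [-0.8, 0.4, -2.3]
finger_gap: 0.46
gripper_force: 51.6
```

Emit:
{"op": "step_arm", "data": {"targets": "0 0 1 0; 0 0 2 0; 0 0 2 0"}}

```text
t: 20.85
tcp_pos: [0.5318, -0.143, 0.0227]
tool_rot: [1.0, 0.019, 0.0, 0.0]
force: [-2.4, 0.9, 7.1]
finger_gap: 0.457
gripper_force: 52.9
```

Emit:
{"op": "step_arm", "data": {"targets": "0 0 0 0; 0 0 0 0; 0 0 0 0; 0 0 0 0", "gripper": 0.1}}

```text
t: 21.25
tcp_pos: [0.5316, -0.1429, 0.0212]
tool_rot: [1.0, 0.019, -0.0, -0.0]
force: [-0.7, 0.0, 0.1]
finger_gap: 0.902
gripper_force: 0.0
```

Emit:
{"op": "step_arm", "data": {"targets": "0 0 -25 0; 0 0 -70 0; 0 0 -110 0; 0 0 -130 0; 0 0 -130 0"}}

```text
t: 21.75
tcp_pos: [0.5337, -0.1438, 0.1546]
tool_rot: [1.0, 0.019, 0.003, 0.002]
force: [0.8, 0.1, -1.7]
finger_gap: 0.902
gripper_force: 0.0
```

```bash
python3 m2.py ring,546.6,-358.7,0,0; python3 plan.py 546.6,-358.7,120,-1.538
```

```text
ring ['side'] [547.9, -359.5, 0.0, 0.904]
ring ['top', 'side'] [547.9, -359.5, 0.0, 0.904]
t 21.95 tcp [ 530.6 -142.4  150. ] yaw -1.533 gap 0.9 F [ 0.4 -0.3 -0.3] q6 1.07
[  8.  216.8  29.7] 0.3 rows>= 5
```

Emit:
{"op": "step_arm", "data": {"targets": "8 217 0 0; 8 217 0 0; 8 217 0 0; 8 217 10 0; 8 217 30 0; 8 217 30 0; 8 217 30 0; 8 217 30 0", "gripper": 0.05}}

```text
t: 22.75
tcp_pos: [0.5474, -0.3577, 0.1209]
tool_rot: [1.0, 0.019, -0.001, -0.001]
force: [-0.1, 0.5, -1.5]
finger_gap: 0.95
gripper_force: 0.0
```

```bash
python3 m2.py motor,532,-143,8,0; python3 plan.py 547.2,-359,1,-1.538
```

```text
motor ['top'] [530.2, -141.7, 0.0, 0.909]
motor ['side'] [531.1, -142.1, 0.0, 0.922]
motor ['top', 'side'] [531.0, -142.0, 0.0, 0.912]
t 22.95 tcp [ 548.2 -358.4  122.2] yaw -1.532 gap 0.952 F [-0.9  0.1 -0.6] q6 0.78
[ -1.1   0.5 121.2] 0.4 rows>= 3
```

Emit:
{"op": "step_arm", "data": {"targets": "-1 0 45 0; -1 0 85 0; -1 0 108 0; -1 0 117 0; -1 0 120 0; -1 0 120 0"}}

```text
t: 23.55
tcp_pos: [0.5475, -0.3598, 0.0023]
tool_rot: [1.0, 0.019, 0.001, 0.001]
force: [0.5, -0.2, 0.3]
finger_gap: 0.948
gripper_force: 0.0
```

Emit:
{"op": "step_arm", "data": {"targets": "0 0 0 0; 0 0 0 0; 0 0 0 0; 0 0 0 0; 0 0 0 0; 0 0 0 0", "gripper": 1, "squeeze": 45}}

```text
t: 24.15
tcp_pos: [0.5475, -0.3601, 0.0032]
tool_rot: [1.0, 0.019, 0.001, 0.001]
force: [-1.6, 0.9, 5.2]
finger_gap: 0.518
gripper_force: 45.5
```

Emit:
{"op": "step_arm", "data": {"targets": "0 0 -20 0; 0 0 -60 0; 0 0 -100 0; 0 0 -140 0; 0 0 -150 0; 0 0 -150 0; 0 0 -150 0"}}

```text
t: 24.85
tcp_pos: [0.5456, -0.3585, 0.1496]
tool_rot: [1.0, 0.019, -0.001, -0.001]
force: [-0.3, 0.5, -2.0]
finger_gap: 0.517
gripper_force: 46.8
```

```bash
python3 plan.py 531.2,-142.6,150,-1.538
```

```text
t 24.85 tcp [ 545.6 -358.5  149.6] yaw -1.534 gap 0.517 F [-0.3  0.5 -2. ] q6 0.78
[-6.300e+00 -2.163e+02  2.000e-01] 0.3 rows>= 5
```

Emit:
{"op": "step_arm", "data": {"targets": "-15 -216 0 0; -15 -216 0 0; -15 -216 0 0; -15 -216 0 0; -15 -216 0 0; -15 -216 0 0; -15 -216 0 0; -15 -216 0 0; -15 -216 0 0"}}

```text
t: 25.75
tcp_pos: [0.524, -0.1458, 0.1509]
tool_rot: [1.0, 0.018, 0.0, 0.0]
force: [-0.1, 0.6, -2.2]
finger_gap: 0.518
gripper_force: 47.0
```

```bash
python3 plan.py 531.2,-142.6,80,-1.538; python3 - <<'E'
import cv2,numpy as np
from station import manip
cv2.imwrite("pics/a3.png",cv2.resize(manip.snapshot("side")[80:210,220:360],(700,650)[:2],interpolation=cv2.INTER_CUBIC)[:600,:,::-1])
E
python3 m2.py ring,531,-142.6,147,0
```

```text
t 25.75 tcp [ 524.  -145.8  150.9] yaw -1.535 gap 0.518 F [-0.1  0.6 -2.2] q6 1.06
[ 7.3 -2.9 70.9] 0.2 rows>= 2
```

View pics/a3.png

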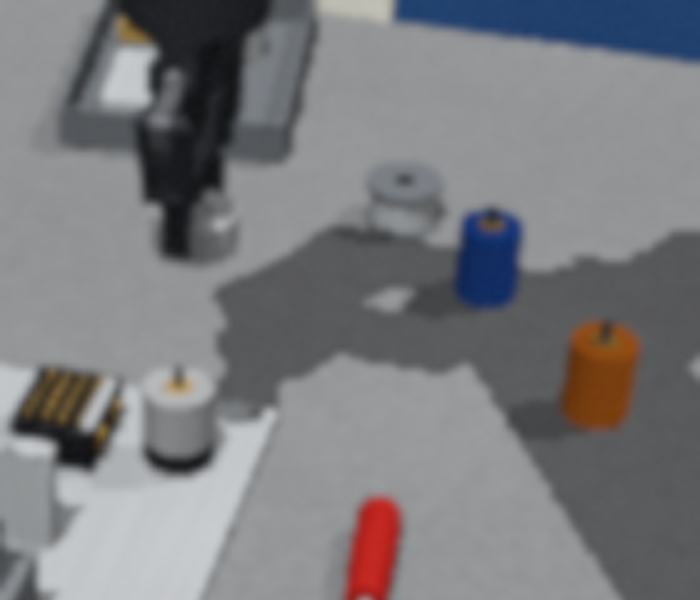

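The ring is held level at (200,230) in the crop. The motor stands at (180,420) beside the pin block. I went 7 mm too far in -x, so I'll correct that above the motor and re-measure.

Emit:
{"op": "step_arm", "data": {"targets": "7 -3 30 0; 7 -3 50 0; 7 -3 55 0; 7 -3 55 0; 7 -3 55 0; 7 -3 55 0"}}

```text
t: 26.6
tcp_pos: [0.5313, -0.1414, 0.0974]
tool_rot: [1.0, 0.019, 0.001, 0.001]
force: [-0.3, -0.0, -1.9]
finger_gap: 0.515
gripper_force: 47.0
```

```bash
python3 plan.py 531.2,-142.6,80,-1.538; python3 m2.py ring,531,-142.6,94,0; python3 - <<'E'
from h import *
print([(d["p"],d["position"]) for d in manip.recognise("side","ring")],proj("side",np.array([[.531,-.1426,.105]])))
cv2.imwrite("pics/a4.png",cv2.resize(manip.snapshot("side")[100:200,210:310],(600,600),interpolation=cv2.INTER_CUBIC)[:,:,::-1])
E
```

```text
t 26.6 tcp [ 531.3 -141.4   97.4] yaw -1.533 gap 0.515 F [-0.3 -0.  -1.9] q6 1.07
[-0.2  1.2 17.4] 0.3 rows>= 1
[(0.49, [261.1, 145.3])] [[255.65424571 142.21200872]]
```

View pics/a4.png

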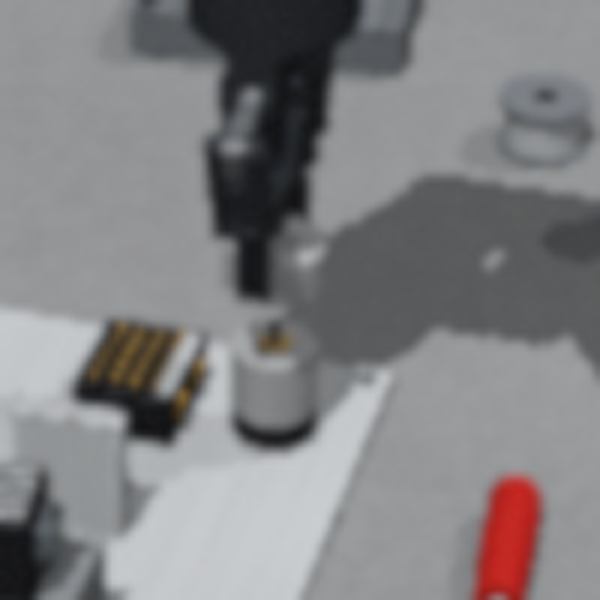

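The ring's right edge at column ~325 in the crop fits a ring centred at 274, above the motor's axis at 275. I'm lowering it; contact should come near TCP 61.

Emit:
{"op": "step_arm", "data": {"targets": "0 1 8 0; 0 1 16 0; 0 1 24 0; 0 1 30 0; 0 1 33 0; 0 1 34 0; 0 1 34 0"}}

```text
t: 27.6
tcp_pos: [0.5305, -0.1419, 0.0621]
tool_rot: [1.0, 0.019, -0.0, -0.0]
force: [-0.1, 0.3, -2.5]
finger_gap: 0.512
gripper_force: 47.0
```

Emit:
{"op": "step_arm", "data": {"targets": "0 0 1 0; 0 0 2 0; 0 0 2 0"}}

```text
t: 27.9
tcp_pos: [0.5309, -0.1421, 0.0612]
tool_rot: [1.0, 0.019, 0.001, 0.0]
force: [-0.5, 0.3, 4.0]
finger_gap: 0.519
gripper_force: 47.5
```

Contact came at 61, as expected: the ring is seated on the can. I'm releasing it and retreating.

Emit:
{"op": "step_arm", "data": {"targets": "0 0 0 0; 0 0 0 0; 0 0 0 0; 0 0 0 0; 0 0 0 0", "gripper": 0.1}}

```text
t: 28.4
tcp_pos: [0.5306, -0.1419, 0.0602]
tool_rot: [1.0, 0.019, -0.0, -0.0]
force: [0.2, -0.8, -0.2]
finger_gap: 0.902
gripper_force: 0.0
```

Emit:
{"op": "step_arm", "data": {"targets": "0 0 -25 0; 0 0 -70 0; 0 0 -110 0; 0 0 -150 0; 0 100 -150 0; 0 200 -150 0; 0 200 -150 0; 0 200 -150 0; 0 200 -150 0; 0 200 -150 0"}}

```text
t: 29.4
tcp_pos: [0.5373, -0.3427, 0.2096]
tool_rot: [1.0, 0.017, -0.0, -0.001]
force: [0.2, 0.3, -0.5]
finger_gap: 0.9
gripper_force: 0.0
```

```bash
python3 plan.py; python3 m2.py spacer,595,-46,8,1.604 camera,592,47,53,.15 ring,531,-142,58,0 small_ring,392.5,118.8,0,0; python3 - <<'E'
import cv2,numpy as np
from station import manip
a=[cv2.resize(manip.snapshot(n)[y:y+130,x:x+170],(400,306),interpolation=cv2.INTER_CUBIC) for n,x,y in(("side",170,110),("top",210,110))]
cv2.imwrite("pics/a5.png",np.hstack(a)[:,:,::-1])
E
```

```text
t 29.4 tcp [ 537.3 -342.7  209.6] yaw -1.536 gap 0.9 F [ 0.2  0.3 -0.5] q6 0.79
spacer ['top'] [595.1, -46.8, 1.558, 0.849]
spacer ['side'] [595.9, -48.7, 1.381, 0.775]
spacer ['top', 'side'] [595.1, -46.8, 1.557, 0.807]
camera ['top'] [591.8, 46.9, 0.195, 0.907]
camera ['side'] [591.1, 48.0, 0.122, 0.895]
camera ['top', 'side'] [591.7, 47.0, 0.179, 0.898]
ring ['top'] [531.3, -141.5, 0.0, 0.803]
ring ['side'] [532.3, -142.5, 0.0, 0.898]
ring ['top', 'side'] [532.0, -141.9, 0.0, 0.845]
small_ring ['side'] [393.7, 119.1, -0.341, 0.845]
small_ring ['top', 'side'] [393.7, 119.1, -0.341, 0.845]
```

View pics/a5.png

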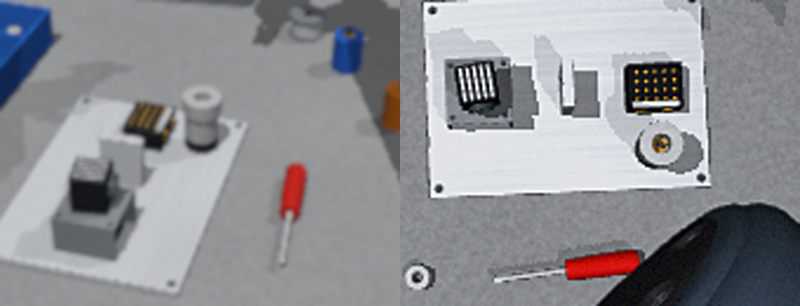

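The picture shows everything in place: camera on the housing (475,85), spacer between the blocks (567,85), and the ring flat on the motor with the shaft through it (660,143). The screwdriver and small ring haven't moved. I'm handing in.

```bash
python3 -c "
from station import manip
print(manip.sign_off())"
```

```text
the job is handed in; nothing more can be done
None
```

The job is handed in at about 30 s of the 106 s allowed: spacer, camera, motor and ring all measured within about 3 mm of target in the last pictures, the screwdriver and small ring were untouched, and no verdict was returned.

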